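# Wind back the grinding head and take out the bracket

## Task

Wind the grinding head back from the workpiece: turn the handwheel clockwise (seen from above) until you feel it come up against its stop, then back it off a quarter turn and leave it there. Then throw the toggle clamp's ball-ended handle right over, away from the workpiece, so that its arm stands up and stays up, lift the angle bracket out without letting it touch the grinding disc, and set it down gently in the grey tray on its wide leg, flange up. Leave the other things on the bench alone.

Things in the scene. Friction and masses are not known exactly. Their poses are not given: they have to be found in the camera images.
- fixture: Grey L-shaped base plate fixed to the bench, 15 mm thick. Origin on the bench under it (plate spans y -240 to 230, x -170 to 140 mm, but only x -40 to 140 where y > -40). x points away from the robot at yaw 0, y from grinding head to workpiece, z up. Handwheel axis at (-100, -120); bracket's nest at (35, 90), floor 35 mm above the bench, fences up to 41 mm high; clamp pivot at (45, 190).
- handwheel (a joint): Handwheel angle about its vertical axis, rad. 0 is the hard stop, grinding head fully back; it grows anticlockwise seen from above, so turning clockwise lowers it to 0; a quarter turn backed off is 1.57. Starts 1.25 to 1.9 turns from the stop. Stays where left (steady drag 0.22 N m, 4 N at the crank handle); 24 mm of head travel a turn.
- wheel_hub (a point): Top of the handwheel's hub, on the wheel's vertical axis, 100 mm above the bench. The wheel is a dark steel three-spoke wheel, 146 mm over the rim (rim bar 14 mm thick, its top 97 mm above the bench).
- crank_mid (a point): Point on the axis of the black upright crank handle on the handwheel, 58 mm from the wheel axis, 131 mm above the bench. The handle is round, up to 25 mm in diameter, 55 mm tall, from 101 to 156 mm above the bench; it spins freely on its pin and can be pushed round from behind with shut fingers or held. At handwheel angle 0 it lies on the fixture's -x side of the axis.
- head: Grinding head: green motor (90 mm diameter, 130 mm long along the fixture's y, top 160 mm above the bench), tapered spindle and at its end a red-brown disc, 110 mm diameter, 14 mm thick, lowest point 55 mm above the bench. Slides along the fixture's y, driven only by the handwheel. Origin coincides with the fixture's when the handwheel is at 0.
- disc_face (a point): Centre of the grinding disc's free face (looking along the fixture's +y), 110 mm above the bench. At the start the disc overhangs the near end of the bracket's wide leg; at the stop it stands 25 mm clear of that end.
- clamp (a joint): Angle of the toggle clamp, rad. 0 clamped (arm level, foot on the bracket, handle leaning 0.5 rad from upright towards the fixture's -y, over the bracket), 1.55 thrown fully over (arm upright, handle leaning to +y). The heavy handle falls either way from a dead centre at about 0.6; it takes 2 to 3 N at the ball to open.
- clamp_pivot (a point): Clamp pivot, 60 mm above the bench; its axis is the fixture's x. The steel arm reaches 75 mm from it to the fixture's -y, the rubber foot 62 mm out.
- bracket: Steel L-shaped angle bracket, loose, 0.45 to 0.65 kg. Wide leg 60 (x) x 120 (y) x 8 mm thick lies flat; an upright flange 8 mm thick, 60 mm tall overall, 120 mm long stands along its -x edge (flange mid-plane at x = -26 mm). Origin at the centre of the leg's underside. Take it by the flange from above.
- tray: Grey plastic tray, fixed, open at the top, 170 (x) x 220 (y) x 35 mm high outside, walls and floor 5 mm. Origin at the centre of its underside on the bench; z up.
- spare_disc: Bystander: loose red-brown grinding disc lying flat, 100 mm diameter, 24 mm thick, origin at the centre of its underside.
- oil_can: Bystander: closed steel can, 60 mm diameter, 110 mm tall, origin at the centre of its underside.
- wrench: Bystander: steel wrench lying flat, 180 mm long along its x, origin at the middle of its underside.
- clamp_ball (a point): Centre of the dark steel ball (36 mm diameter) at the end of the clamp's black handle (22 mm diameter), 115 mm from the pivot; 161 mm above the bench when clamped. To open, push the ball or handle level towards the fixture's +y until past the pivot.
Mind the look-alikes: they are no part of the job. What is meant by the bracket is not yellow, and is the larger of those in its own colour.

How it is judged:
On the way, in this order (a step that is already met when the one before it is completed fails the run):
1. the handwheel has been turned clockwise up to its stop (value of joint handwheel below 0.08 rad), for 0.1 s.
2. the handwheel has been backed off a quarter turn (within 20 degrees) (value of joint handwheel between 1.22 and 1.92 rad), for 0.3 s.
3. the clamp has been thrown over and stays open (value of joint clamp above 1.2 rad), for 0.3 s.
At the end, for the whole second after the job is handed in: The handwheel is left a quarter turn (within 20 degrees) off its stop, the clamp is open (over 1.2 rad), and the bracket lies at rest inside the tray on its wide leg, flat on the tray floor (within 7 degrees, underside less than 11 mm above the bench), flange up (all of step 2 and value of joint clamp above 1.2 rad and x of bracket in the frame of tray between -0.08 and 0.08 m and y of bracket in the frame of tray between -0.105 and 0.105 m and height (world z) of bracket below 0.011 m and angle between bracket's own z axis and vertical below 0.12 rad and linear speed of bracket below 0.02 m/s); the robot touches nothing.
It fails at once if the bracket touches the grinding head (contact force between bracket and head above 1 N).
It fails at once if the bracket is dropped or rammed into the tray (over 120 N) (contact force between bracket and tray above 120 N).
It fails at once if the spare disc is disturbed (over 30 mm) (distance of spare_disc from where it was at the start of the episode above 0.03 m).
It fails at once if the can is disturbed (over 30 mm) (distance of oil_can from where it was at the start of the episode above 0.03 m).
It fails at once if the wrench is disturbed (over 30 mm) (distance of wrench from where it was at the start of the episode above 0.03 m).
It also fails if it takes over 72 s, if anything falls off the work surface, if the arm or the gripper's body presses on something with over 40 N, if the wrist force passes 120 N, or if a joint passes its speed limit or range.

## Robot

A 6-joint arm with a two-finger parallel gripper is mounted at the origin on the work surface. World frame = base frame: x ahead of the robot, y to its left, z up, the work surface at z = 0. Lengths are in m, angles in rad, forces in N, time in s.
With the tool pointing down it reaches from about 0.3 to 0.775 m from the base axis. Payload 14.6 kg.
Tool frame: the origin (TCP) lies at the centre of the arm's flange, where the gripper is bolted on; the fingertips stand 199 mm ahead of it and the grasp point (between the pads) lies ctrl.tcp_to_grasp ahead of it (ctrl.tcp_to_grasp is the distance from the TCP to the grasp point, in m); z points along the fingers, y is the line along which they close (so a half turn about z gives the same grasp; the last joint's range is limited). The gripper opens to 94 mm and grips with 3 to 60 N. Pads are 16 mm wide; open, the fingers measure 119 mm over their backs; the gripper's body (75 mm by 177 mm) begins 78 mm behind the grasp point.
Start: joints at [1.179, 0.3, 1.521, -0, 1.321, -0.067], TCP at [0.176, 0.521, 0.405] pointing down, gripper open.
Joint ranges: [-3.03, 3.03], [-0.79, 2.21], [0.23, 2.52], [-1.04, 4.18], [0, 3.07], [-2.55, 2.55]. Speed limits (rad/s): [2.22, 2.22, 2.57, 3.14, 3.14, 3.14].

## Interface

Orientations are given as [roll, pitch, yaw] about the fixed x, y, z axes, in that order (R = Rz(yaw) Ry(pitch) Rx(roll)).
In Python, from station import ctrl gives the robot as it stands. The module is installed in compiled form; this text tells all that it offers.
- The arm moves only by the shell command python3 -m jog 'ROWS' [OPENING] [FORCE]. ROWS is JSON, a list of rows, each a list of 6 numbers: the shift along the tool's x, y, z in cm, then the turn, a rotation vector about the tool's x, y, z in rad. In form: [[tx, ty, tz, ax, ay, az], ...]. A call has 1 to 8 rows; each row is the pose to reach, as a shift and turn from the pose commanded when the call began, along the tool's axes at that moment; what a row does not reach only later rows make up. A row lasts 1/10 s, in which the tool goes at most 50 mm and 8.59 degrees, less where a joint would pass 70% of its speed; a pose out of reach is approached as far as the arm can. A call with a gripper value outside its range is refused whole. OPENING is the opening in per cent of the stroke, from 0 (shut) to 100 (fully open), set as the call begins (- or left out, the last holds). The fingers move at their own pace and stop on an object; FORCE is the grip in N (left out, the last holds). Time passes only in rows, so rows that repeat a pose let the fingers close. It gives the time, the measured TCP pose, the force, the opening and the grip force at its end, in the units of the state.
- ctrl.get_obs(): the state, without advancing time (a new reading comes with each control period).
- ctrl.camera(name): name is "scene" or "top" or "wrist"; returns a dict with "img" (400x640x3 uint8, blue, green, red), "intrinsics" (3x3 intrinsics, pixels), "R" (3x3) and "t" (3): a world point X has camera coordinates R X + t. Camera axes: x right, y down, z forward; pixel columns grow to the right and rows downward; lengths in m; the calibration is good to about 2 mm. A picture is of the moment at which its call begins. There is no depth.
- ctrl.hand_in(): hands the job in; it is judged then, once.
The state is a dict: "time_s": time; "qpos": joint angles; "joint_vel": joint speeds; "tau": joint torques, N m; "ee_pos": TCP position; "eef_rot": TCP orientation; "force": force on the tool from outside, world axes, zero at the start; "moment": the same for the moment, N m; "grip_width": finger opening in m; "grip_force": force on a finger pad.
Only numpy, scipy, OpenCV 4.12 (cv2) and the standard library are available. Lean on these libraries where they do the work, as an engineer would, in place of code of your own. Each camera call takes 0.05 s, during which the arm holds its last target. There are 200 camera calls.

## Working session

There is one attempt and no reset: what is moved stays moved. The work goes in short steps, Python scripts to look and compute and a shell command to move; the robot and the scene stay as the last step left them, time stands still between calls to the robot, and variables do not carry over. Pictures are saved under pics/ and viewed, at most 10 in all, crops included, and the job is handed in when it is done.

```bash
mkdir -p pics; cat > h.py <<'E'
import numpy as np, cv2
from station import ctrl
from scipy.spatial.transform import Rotation as Ro
def snap(n,f):
    c=ctrl.camera(n); cv2.imwrite('pics/'+f,c['img']); np.savez('pics/'+f[:-4],**c); return c
def load(f): return np.load('pics/'+f+'.npz')
def ray(c,u,v):
    d=np.linalg.inv(c['intrinsics'])@[u,v,1]; o=-c['R'].T@c['t']; return o,c['R'].T@d
def plane(c,u,v,z):
    o,d=ray(c,u,v); return o+d*(z-o[2])/d[2]
def proj(c,X):
    p=c['intrinsics']@(c['R']@np.array(X)+c['t']); return p[:2]/p[2]
E
python3 - <<'E'
from h import *
for n in('scene','top'):
    c=snap(n,n+'0.png'); print(n,-c['R'].T@c['t'],c['intrinsics'][0,0],c['R'][2])
o=ctrl.get_obs(); print(o, ctrl.tcp_to_grasp)
E
```

```text
scene [ 1.1478879  -0.6884239   1.11583909] 416.2974239707426 [-0.41470241  0.50824903 -0.75478794]
top [ 0.38176311 -0.0615933   1.33728302] 402.1762240898983 [ 0.18607148  0.03122288 -0.98203999]
{'time_s': 0.1, 'qpos': array([ 1.17939480e+00,  3.00422681e-01,  1.52152223e+00,  2.21466028e-06,
        1.32067074e+00, -6.65879130e-02]), 'joint_vel': array([-0.00184748, -0.00028542, -0.00243866, -0.0005505 , -0.00074062,
        0.00029128]), 'tau': array([ 1.70054354e-03, -5.32651484e+01, -3.53275466e+01,  7.10224779e-02,
        2.36251310e-02, -5.87416298e-05]), 'ee_pos': array([0.17550893, 0.5212174 , 0.40413767]), 'eef_rot': array([-3.14057206e+00, -7.02099774e-05,  2.81677845e+00]), 'force': array([-0.64876168,  0.26180649,  0.12485416]), 'moment': array([-0.02242546,  0.02079201, -0.00391549]), 'grip_force': 0.0, 'grip_width': 0.09391355947985523} 0.1804
```

View pics/scene0.png

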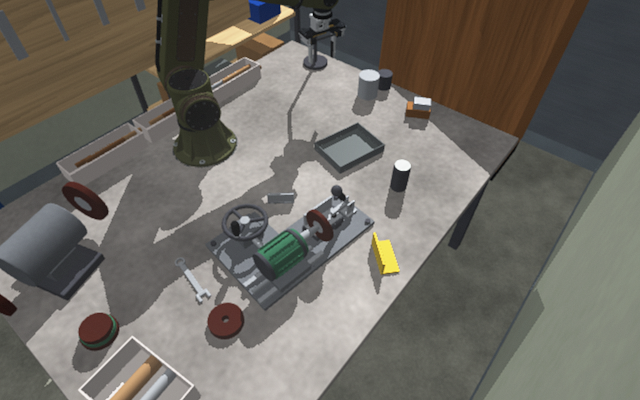

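View pics/top0.png

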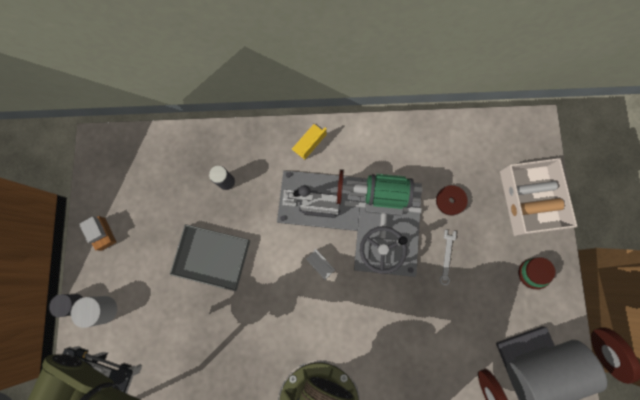

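```bash
python3 - <<'E'
from h import *
i=cv2.imread('pics/top0.png')[160:280,270:430]; cv2.imwrite('pics/c1.png',cv2.resize(i,None,fx=5,fy=5,interpolation=cv2.INTER_CUBIC))
i=cv2.imread('pics/scene0.png')[180:310,200:380]; cv2.imwrite('pics/c2.png',cv2.resize(i,None,fx=4.4,fy=4.4,interpolation=cv2.INTER_CUBIC))
E
```

```text
(no output)
```

View pics/c1.png

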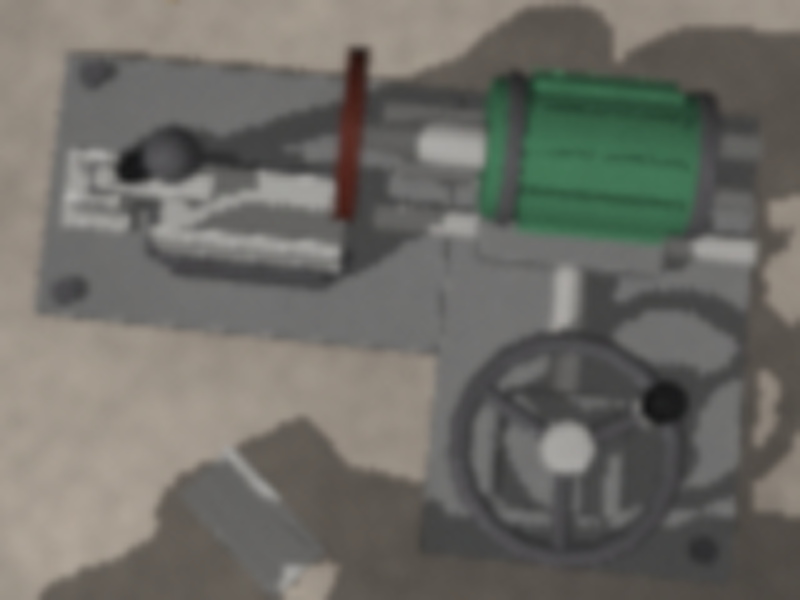

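View pics/c2.png

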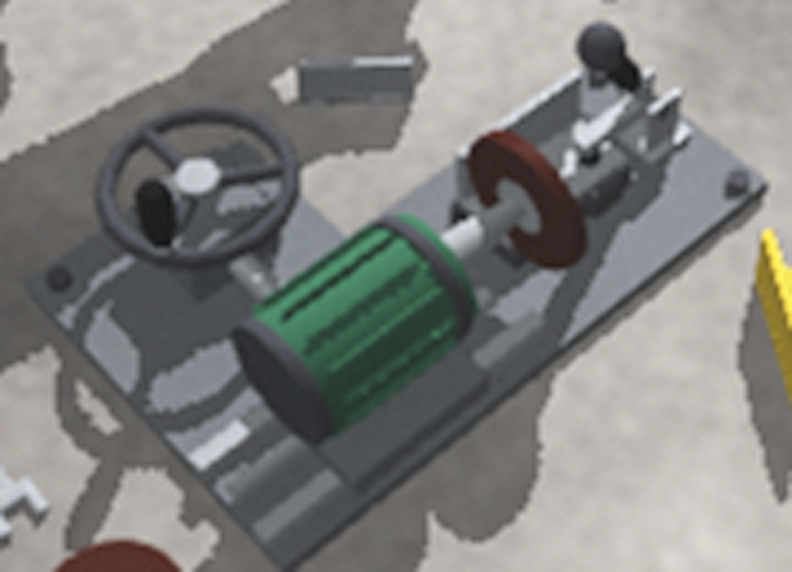

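Brackets, pixels in top0: the grey one in the nest (about 318,208), a smaller grey one lying on the bench (323,264) and a yellow one (309,141). The nest one is meant: it isn't yellow, and it is the larger of the two grey ones (about 120 mm against 90). The crops confirm it.
The crops also show the hub at top (383.2,249.4) / scene (245,220.2), the crank at top (402.6,240.4) / scene (235.5,228.2), and the ball at top (304.4,190.4) / scene (336.6,190.5).

```bash
python3 - <<'E'
from h import *
T=load('top0');S=load('scene0')
def tri(a,b):
    o1,d1=ray(T,*a);o2,d2=ray(S,*b);s=np.linalg.lstsq(np.c_[d1,-d2],o2-o1,rcond=None)[0]
    p,q=o1+s[0]*d1,o2+s[1]*d2;return (p+q)/2,np.linalg.norm(p-q)
print('hub',tri((383.2,249.4),(245,220.2)),plane(T,383.2,249.4,.1))
print('ball',tri((304.4,190.4),(336.6,190.5)),plane(T,304.4,190.4,.161))
print('crank top',plane(T,402.6,240.4,.156),'mid S',plane(S,235.5,228.2,.131))
cs=[((284,170),(140,230)),((277.6,222.4),(-40,230)),((358,230.4),(-40,-40)),((354,270),(-170,-40)),((417,275.6),(-170,-240))]
W=np.array([plane(T,*a,.015)[:2] for a,_ in cs]);F=np.array([b for _,b in cs])/1e3
h=plane(T,383.2,249.4,.1)[:2];b=plane(T,304.4,190.4,.161)[:2]
W2=np.vstack([W,h,b]);F2=np.vstack([F,[-.1,-.12],[.045,.19-.115*np.sin(.5)]])
a=W2-W2.mean(0);f=F2-F2.mean(0);yaw=np.arctan2((f[:,0]*a[:,1]-f[:,1]*a[:,0]).sum(),(f*a).sum())
R=np.array([[np.cos(yaw),-np.sin(yaw)],[np.sin(yaw),np.cos(yaw)]]);t=W2.mean(0)-R@F2.mean(0)
print('fix',t,yaw);print('resid mm',((F2@R.T+t-W2)*1e3).round(1).tolist())
np.savez('fix',R=R,t=t,yaw=yaw)
for n,p in dict(hub=(-.1,-.12),nest=(.035,.09),flange=(.009,.09),piv=(.045,.19)).items(): print(n,R@p+t)
k=plane(T,402.6,240.4,.156)[:2]-(R@[-.1,-.12]+t);k=R.T@k;print('crank fix',k,np.linalg.norm(k),'angle',np.arctan2(-k[1],-k[0]))
hsv=cv2.cvtColor(T['img'],cv2.COLOR_BGR2HSV);roi=T['img'][215:300,160:262].astype(int)
m=((roi[...,2]-roi[...,0])<8).astype(np.uint8)*255
m=cv2.morphologyEx(m,cv2.MORPH_OPEN,np.ones((3,3)))
c=max(cv2.findContours(m,0,2)[0],key=cv2.contourArea);r=cv2.minAreaRect(c);bx=cv2.boxPoints(r)+[160,215]
print(r);P=np.array([plane(T,*q,.035)[:2] for q in bx]);print(P,P.mean(0),np.linalg.norm(np.diff(P,axis=0),axis=1))
for n,q,z in [('wrench',(449,256),.01),('disc',(452,200),.024),('can',(221,177),.11)]: print(n,plane(T,*q,z))
E
```

```text
hub (array([ 0.46375688, -0.21218465,  0.09545265]), np.float64(0.004116222862180791)) [ 0.4621802  -0.21324205  0.1       ]
ball (array([0.64180837, 0.02063563, 0.16044623]), np.float64(0.0028192419433108015)) [0.64070084 0.01955103 0.161     ]
crank top [ 0.48304925 -0.2640639   0.156     ] mid S [ 0.48905231 -0.26620068  0.131     ]
fix [ 0.57796294 -0.10987252] -0.12939565524314176
resid mm [[0.1, 2.2], [1.1, 2.4], [0.9, 0.2], [0.1, -1.5], [-2.7, 1.0], [1.1, -2.7], [-0.7, -1.5]]
hub [ 0.46331475 -0.21596584]
nest [ 0.62428348 -0.02514114]
flange [ 0.59850084 -0.02178623]
piv [0.64710337 0.07273252]
crank fix [ 0.02577584 -0.04514952] 0.05198916248384977 angle 2.0895435466683843
((50.04015350341797, 41.747406005859375), (68.86588287353516, 53.64718246459961), 14.743562698364258)
[[0.40684581 0.4688309 ]
 [0.57481108 0.43050601]
 [0.51038971 0.2084082 ]
 [0.34619591 0.25114884]] [0.45956063 0.33972349] [0.17228212 0.23125213 0.16966545]
wrench [ 0.44081789 -0.43508316  0.01      ]
disc [ 0.62226195 -0.45635803  0.024     ]
can [0.70432045 0.28729758 0.11      ]
```

The larger grey bracket sits in the nest. The fixture fit leaves residuals under 3 mm and the tray sides come out at 172 x 231 mm, so both agree with the given sizes. The handwheel reads 2.09 + 2π = 8.37 rad, which is 1.33 turns and inside the stated range. I'll move over the crank.

```bash
python3 -m jog '[[-54.5,-64.8,0,0,0,-0.195],[-54.5,-64.8,0,0,0,-0.195],[-54.5,-64.8,0,0,0,-0.195],[-54.5,-64.8,0,0,0,-0.195],[-54.5,-64.8,0,0,0,-0.195],[-54.5,-64.8,0,0,0,-0.195],[-54.5,-64.8,0,0,0,-0.195],[-54.5,-64.8,0,0,0,-0.195]]' 100
cat >> h.py <<'E'
def to(*pts):
    o=ctrl.get_obs();R=Ro.from_euler('xyz',o['eef_rot'])
    for x,y,z,yaw in pts:
        d=R.inv().apply(np.array([x,y,z])-o['ee_pos'])*100
        a=(R.inv()*Ro.from_euler('xyz',[np.pi,0,yaw])).as_rotvec()
        print(d.round(2).tolist(),a.round(3).tolist())
E
python3 -c "
from h import *
to((.485,-.267,.404,3.012))"
```

```text
time_s: 0.9
ee_pos: [0.3218, 0.147, 0.4047]
eef_rot: [3.141, 0.0, 3.012]
force: [1.5, -0.3, -0.1]
grip_width: 0.094
grip_force: 0.0
[-21.52, -38.95, 0.07] [0.0, 0.0, 0.0]
```

```bash
python3 -m jog '[[-21.5,-39,0,0,0,0],[-21.5,-39,0,0,0,0],[-21.5,-39,0,0,0,0],[-21.5,-39,0,0,0,0],[-21.5,-39,0,0,0,0],[-21.5,-39,0,0,0,0],[-21.5,-39,0,0,0,0],[-21.5,-39,0,0,0,0]]' 100
python3 - <<'E'
from h import *
to((.485,-.267,.404,3.012),(.485,-.267,.3135,3.012))
c=snap('wrist','w1.png'); print(proj(c,[.485,-.267,.156]),proj(c,[.463,-.2145,.1]),c['R'][2])
E
```

```text
time_s: 1.7
ee_pos: [0.4682, -0.2256, 0.4044]
eef_rot: [3.141, -0.0, 3.011]
force: [1.2, 1.2, 1.4]
grip_width: 0.094
grip_force: 0.0
[-2.2, -3.89, 0.03] [0.0, -0.0, -0.001]
[-2.2, -3.89, 9.08] [0.0, -0.0, -0.001]
[264.50223972 249.29676115] [330.55136478 190.42985516] [ 0.28490584 -0.037378   -0.95782647]
```

View pics/w1.png

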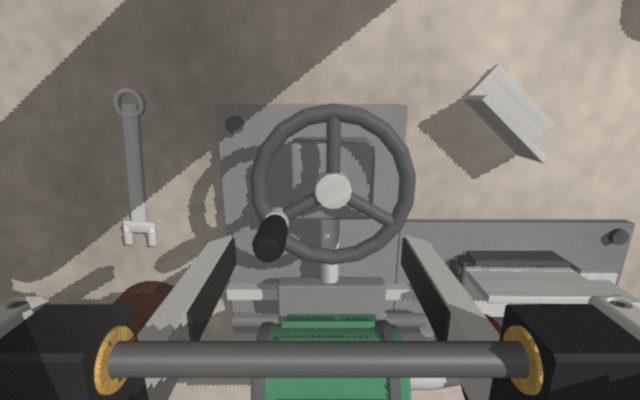

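The wrist view puts the hub at (333,190) and the crank top at about (267,250). Both are within 2 to 3 px of the predictions, so I'll refine them and go down.

```bash
python3 - <<'E'
from h import *
c=load('w1');F=np.load('fix.npz')
h=plane(c,333,190,.1);k=plane(c,267,250,.156);print(h,k)
d=F['R'].T@(k-h)[:2];print(np.linalg.norm(d),np.arctan2(-d[1],-d[0]))
k=[h[0]+k[0],0]; 
E
```

```text
[ 0.46289482 -0.2123882   0.1       ] [ 0.48577943 -0.26531198  0.156     ]
0.057659625884703344 2.1083195572315314
```

```bash
python3 -m jog '[[-2.2,-3.75,0,0,0,0],[-2.2,-3.75,4.5,0,0,0],[-2.2,-3.75,8.5,0,0,0],[-2.2,-3.75,9.1,0,0,0],[-2.2,-3.75,9.1,0,0,0]]' 100
python3 -m jog '[[0,0,0,0,0,0],[0,0,0,0,0,0],[0,0,0,0,0,0],[0,0,0,0,0,0],[0,0,0,0,0,0],[0,0,0,0,0,0]]' 10 30
```

```text
time_s: 2.25
ee_pos: [0.485, -0.2634, 0.3136]
eef_rot: [3.141, -0.002, 3.012]
force: [0.0, -0.1, 1.0]
grip_width: 0.0942
grip_force: 0.0
time_s: 2.85
ee_pos: [0.4849, -0.2634, 0.3138]
eef_rot: [-3.142, 0.0, 3.012]
force: [0.5, -1.0, 0.0]
grip_width: 0.0493
grip_force: 0.0
```

```bash
python3 -m jog '[[0,0,0,0,0,0],[0,0,0,0,0,0],[0,0,0,0,0,0],[0,0,0,0,0,0],[0,0,0,0,0,0],[0,0,0,0,0,0]]' 0 30
python3 - <<'E'
from h import *
o=ctrl.get_obs();F=np.load('fix.npz')
h=np.array([.463,-.2124]);d=F['R'].T@(o['ee_pos'][:2]-h);th=np.arctan2(-d[1],-d[0]);print(np.linalg.norm(d),th)
th=2.1
for a in np.arange(1,18)*.5:
    t=th-a; print(round(a,2),(5.8*np.array([np.cos(t)-np.cos(th),-np.sin(t)+np.sin(th)])).round(2))
E
```

```text
time_s: 3.45
ee_pos: [0.4849, -0.2639, 0.3137]
eef_rot: [-3.14, 0.001, 3.012]
force: [0.8, -5.2, -2.1]
grip_width: 0.0243
grip_force: 30.0
0.05595084120297578 2.1033140572586406
0.5 [ 2.76 -0.79]
1.0 [ 5.56 -0.16]
1.5 [7.72 1.73]
2.0 [8.7  4.43]
2.5 [8.27 7.27]
3.0 [6.53 9.55]
3.5 [ 3.91 10.72]
4.0 [ 1.05 10.5 ]
4.5 [-1.35  8.92]
5.0 [-2.7   6.39]
5.5 [-2.68  3.52]
6.0 [-1.28  1.02]
6.5 [ 1.15 -0.51]
7.0 [ 4.01 -0.69]
7.5 [6.61 0.52]
8.0 [8.31 2.84]
8.5 [8.69 5.68]
```

```bash
python3 -m jog '[[1.3,-0.6,0,0,0,0],[2.76,-0.79,0,0,0,0],[4.2,-0.7,0,0,0,0],[5.56,-0.16,0,0,0,0],[6.75,0.65,0,0,0,0],[7.72,1.73,0,0,0,0],[8.37,3,0,0,0,0],[8.7,4.43,0,0,0,0]]' 0 30
cat >> h.py <<'E'
def crank():
    o=ctrl.get_obs();F=np.load('fix.npz');d=F['R'].T@(o['ee_pos'][:2]-[.463,-.2124]);print('r',np.linalg.norm(d),'th',np.arctan2(-d[1],-d[0]),'F fix',F['R'].T@o['force'][:2],o['force'][2])
E
python3 -c "
from h import *;crank()"
```

```text
time_s: 4.25
ee_pos: [0.4032, -0.2084, 0.3136]
eef_rot: [-3.14, -0.003, 3.011]
force: [-5.2, -3.8, 1.7]
grip_width: 0.0242
grip_force: 30.0
r 0.059956404563944174 th 0.06273478129632579 F fix [-4.66568592 -4.4058314 ] 1.6969122782940556
```

```bash
python3 -m jog '[[-0.04,1.44,0,0,0,0],[-0.43,2.84,0,0,0,0],[-1.15,4.09,0,0,0,0],[-2.17,5.12,0,0,0,0],[-3.4,5.87,0,0,0,0],[-4.79,6.29,0,0,0,0],[-6.23,6.36,0,0,0,0],[-7.65,6.07,0,0,0,0]]' 0 30
python3 -c "
from h import *;crank()
th=2.1
for a in np.arange(17,34.1)*.25:
    t=th-a; b=th-4; print(round(a,2),(5.8*np.array([np.cos(t)-np.cos(b),-np.sin(t)+np.sin(b)])).round(2))
"
```

```text
time_s: 5.05
ee_pos: [0.488, -0.1592, 0.3136]
eef_rot: [-3.138, -0.002, 3.012]
force: [-16.8, -23.6, 4.0]
grip_width: 0.024
grip_force: 30.0
r 0.058834657140893504 th -1.881138592164735 F fix [-13.66276238 -25.57734882] 4.021663171474579
4.25 [-1.3  -0.63]
4.5 [-2.4  -1.57]
4.75 [-3.24 -2.75]
5.0 [-3.76 -4.1 ]
5.25 [-3.92 -5.54]
5.5 [-3.73 -6.97]
5.75 [-3.19 -8.31]
6.0 [-2.34 -9.48]
6.25 [ -1.22 -10.4 ]
6.5 [  0.09 -11.01]
6.75 [  1.51 -11.28]
7.0 [  2.96 -11.19]
7.25 [  4.33 -10.74]
7.5 [ 5.56 -9.97]
7.75 [ 6.55 -8.92]
8.0 [ 7.25 -7.66]
8.25 [ 7.62 -6.26]
8.5 [ 7.64 -4.81]
```

```bash
python3 -m jog '[[-1.2,-0.93,0,0,0,0],[-2.3,-1.87,0,0,0,0],[-3.14,-3.05,0,0,0,0],[-3.66,-4.4,0,0,0,0],[-3.82,-5.84,0,0,0,0],[-3.63,-7.27,0,0,0,0],[-3.09,-8.61,0,0,0,0],[-2.24,-9.78,0,0,0,0]]' 0 30
python3 -c "
from h import *;crank()"
```

```text
time_s: 5.85
ee_pos: [0.4974, -0.2576, 0.3136]
eef_rot: [3.139, -0.002, 3.012]
force: [-6.2, 15.4, 8.5]
grip_width: 0.0242
grip_force: 30.0
r 0.05681437835014201 th 2.3503300142899253 F fix [-8.12599593 14.44857832] 8.522185343822466
```

```bash
python3 -m jog '[[1.22,-0.82,0,0,0,0],[2.53,-1.43,0,0,0,0],[3.95,-1.7,0,0,0,0],[5.4,-1.61,0,0,0,0],[6.77,-1.16,0,0,0,0],[8,-0.39,0,0,0,0],[8.99,0.66,0,0,0,0]]' 0 30
python3 -c "
from h import *;crank()"
```

```text
time_s: 6.55
ee_pos: [0.4087, -0.2395, 0.3137]
eef_rot: [-3.141, 0.002, 3.011]
force: [12.5, 2.1, -5.5]
grip_width: 0.0241
grip_force: 30.0
r 0.060643713482670294 th 0.591924993213302 F fix [12.17901379  3.66301496] -5.49177211362824
```

```bash
python3 -m jog '[[0.2,0.6,0,0,0,0],[0.4,1.2,0,0,0,0],[0.55,1.8,0,0,0,0],[0.65,2.3,0,0,0,0]]' 0 30
python3 -c "
from h import *;crank()"
python3 -m jog '[[0.05,0.3,0,0,0,0],[0.1,0.6,0,0,0,0]]' 0 30
python3 -c "
from h import *;crank()"
```

```text
time_s: 6.95
ee_pos: [0.4043, -0.2164, 0.3136]
eef_rot: [-3.14, -0.006, 3.012]
force: [-23.8, -6.5, 12.4]
grip_width: 0.0242
grip_force: 30.0
r 0.05882011549750039 th 0.1968559394151061 F fix [-22.73750931  -9.51675747] 12.432247050893423
time_s: 7.15
ee_pos: [0.4041, -0.2102, 0.3135]
eef_rot: [-3.141, -0.006, 3.012]
force: [-22.3, -4.0, 12.4]
grip_width: 0.0241
grip_force: 30.0
r 0.05892958029463295 th 0.09229388085573031 F fix [-21.62596319  -6.8441054 ] 12.402215860028205
```

```bash
python3 -m jog '[[0.15,0.3,0,0,0,0],[0.15,0.6,0,0,0,0],[0.15,0.6,0,0,0,0]]' 0 30
python3 -c "
from h import *;crank()"
```

```text
time_s: 7.45
ee_pos: [0.4039, -0.204, 0.3136]
eef_rot: [-3.14, -0.004, 3.012]
force: [-13.2, -3.2, 6.8]
grip_width: 0.0241
grip_force: 30.0
r 0.05967291026746474 th -0.012455317651892183 F fix [-12.65344     -4.86206721] 6.7835881197719035
```

```bash
python3 -m jog '[[0,0.3,0,0,0,0],[0,0.3,0,0,0,0]]' 0 30
python3 -c "
from h import *;crank()"
python3 -m jog '[[0,0.3,0,0,0,0],[0,0.3,0,0,0,0]]' 0 30
python3 -c "
from h import *;crank()"
```

```text
time_s: 7.65
ee_pos: [0.4041, -0.2025, 0.3137]
eef_rot: [-3.135, -0.003, 3.012]
force: [-17.6, -26.4, 0.6]
grip_width: 0.0241
grip_force: 30.0
r 0.05972664531485501 th -0.03708621314423141 F fix [-14.03747789 -28.40030023] 0.6081396299610808
time_s: 7.85
ee_pos: [0.4048, -0.2011, 0.3139]
eef_rot: [-3.13, 0.001, 3.012]
force: [-10.0, -48.6, -11.4]
grip_width: 0.024
grip_force: 30.0
r 0.059264733344271174 th -0.06290457496374978 F fix [ -3.5973885  -49.48451214] -11.376685789786512
```

Stop felt: the tangential force rose from 5 to 49 N with almost no further motion. Backing off a quarter turn.

```bash
python3 -m jog '[[0,-0.55,0,0,0,0],[-0.18,-1.98,0,0,0,0],[-0.71,-3.33,0,0,0,0],[-1.56,-4.5,0,0,0,0],[-2.67,-5.43,0,0,0,0],[-3.97,-6.05,0,0,0,0],[-5.0,-6.28,0,0,0,0],[-5.8,-6.35,0,0,0,0]]' 0 30
python3 -c "
from h import *;crank()"
python3 -m jog '[[0,0,0,0,0,0],[0,0,0,0,0,0],[0,0,0,0,0,0],[0,0,0,0,0,0]]' 0 30
python3 -c "
from h import *;crank()"
```

```text
time_s: 8.65
ee_pos: [0.455, -0.2692, 0.3137]
eef_rot: [-3.14, -0.001, 3.011]
force: [-5.3, -2.3, 4.1]
grip_width: 0.0244
grip_force: 30.0
r 0.057366898051302614 th 1.5603279929205611 F fix [-4.99548    -2.99307227] 4.1073766465919315
time_s: 9.05
ee_pos: [0.4549, -0.2689, 0.3138]
eef_rot: [-3.14, 0.001, 3.012]
force: [3.4, -7.9, -2.6]
grip_width: 0.0244
grip_force: 30.0
r 0.057123773697845534 th 1.5582682581869394 F fix [ 4.39108289 -7.42407008] -2.6233836700726303
```

```bash
python3 -m jog '[[0,0,0,0,0,0],[0,0,0,0,0,0],[0,0,0,0,0,0],[0,0,0,0,0,0],[0,0,-4,0,0,0],[0,0,-8.5,0,0,0]]' 70 30
cat >> h.py <<'E'
def fx(x,y):
    F=np.load('fix.npz');return (F['R']@[x,y]+F['t']+[0,.001]).tolist()
E
python3 -c "
from h import *
to((*fx(.045,.075),.399,1.441),(*fx(.045,.075),.339,1.441));print(fx(.045,.135))"
```

```text
time_s: 9.65
ee_pos: [0.4549, -0.2681, 0.3986]
eef_rot: [3.14, -0.003, 3.012]
force: [1.2, -0.4, 1.1]
grip_width: 0.0654
grip_force: 0.0
[-14.64, 24.88, -0.04] [-0.001, -0.004, 1.571]
[-14.66, 24.88, 5.96] [-0.001, -0.004, 1.571]
[0.6400064534318561, 0.019192315428495754]
```

```bash
python3 -m jog '[[-14.6,24.9,0,0,0,1.571],[-14.6,24.9,0,0,0,1.571],[-14.6,24.9,0,0,0,1.571],[-14.6,24.9,0,0,0,1.571],[-14.6,24.9,0,0,0,1.571],[-14.6,24.9,0,0,0,1.571],[-14.6,24.9,0,0,0,1.571],[-14.6,24.9,0,0,0,1.571]]' 0
python3 -c "
from h import *
to((*fx(.045,.075),.399,1.441))
T=snap('top','top2.png')"
```

```text
time_s: 10.45
ee_pos: [0.6328, -0.0384, 0.3979]
eef_rot: [-3.141, -0.0, 1.861]
force: [0.6, 0.2, -0.3]
grip_width: 0.0051
grip_force: 0.0
[-0.17, -0.11, -0.11] [-0.001, -0.0, 0.42]
```

```bash
python3 -m jog '[[-0.2,-0.1,0,0,0,0.15],[-0.2,-0.1,0,0,0,0.3],[-0.2,-0.1,0,0,0,0.42],[-0.2,-0.1,3,0,0,0.42],[-0.2,-0.1,6,0,0,0.42]]' 0
python3 -c "
from h import *
to((*fx(.045,.115),.339,1.441),(*fx(.045,.215),.339,1.441),(*fx(.045,.24),.339,1.441))
T=snap('scene','s2.png')
cv2.imwrite('pics/s2c.png',cv2.resize(T['img'][130:310,200:420],None,fx=3,fy=3))"
```

```text
time_s: 11.0
ee_pos: [0.6315, -0.0427, 0.3386]
eef_rot: [3.14, -0.0, 1.447]
force: [0.9, 0.7, -1.2]
grip_width: 0.0006
grip_force: 0.0
[4.25, 0.07, -0.04] [0.002, -0.0, 0.006]
[14.25, 0.13, -0.04] [0.002, -0.0, 0.006]
[16.75, 0.14, -0.04] [0.002, -0.0, 0.006]
```

View pics/s2c.png

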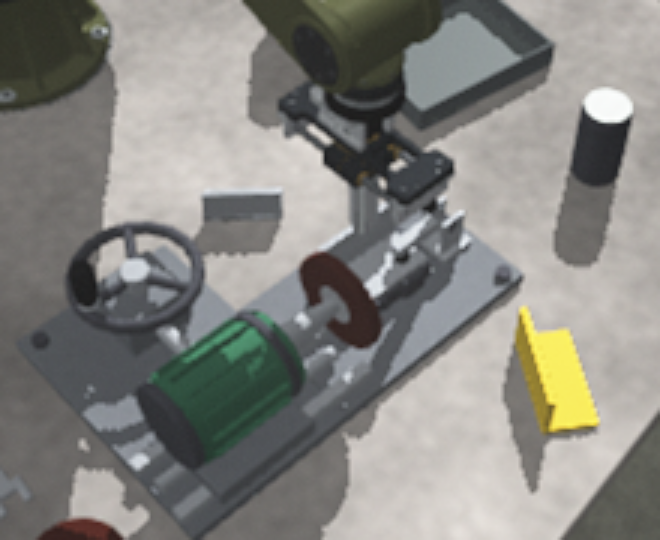

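The crop shows the head wound back and the crank (85,280) at the fixture's -y side, so the wheel is a quarter turn off. The shut fingers stand just in front of the ball, so I'll push it level towards fixture +y.

```bash
python3 -m jog '[[2,0,0,0,0,0],[4,0,0,0,0,0],[5.5,0,0,0,0,0],[7,0,0,0,0,0],[8.5,0,0,0,0,0],[10,0,0,0,0,0],[11.5,0,0,0,0,0],[13,0,0,0,0,0]]' 0
python3 -m jog '[[1.5,0,0,0,0,0],[3,0,0,0,0,0],[3,0,0,0,0,0],[0,0,0,0,0,0],[-3,0,0,0,0,0],[-6,0,-3,0,0,0],[-8,0,-6,0,0,0]]' 0
python3 -c "
from h import *
T=snap('scene','s3.png')
cv2.imwrite('pics/s3c.png',cv2.resize(T['img'][130:310,200:420],None,fx=3,fy=3))
to((*fx(.009,.09),.399,1.441),(*fx(.009,.09),.262,1.441))"
```

```text
time_s: 11.85
ee_pos: [0.6482, 0.0878, 0.3384]
eef_rot: [-3.141, -0.0, 1.445]
force: [-0.3, -0.1, 0.4]
grip_width: 0.0006
grip_force: 0.0
time_s: 12.55
ee_pos: [0.6377, 0.0049, 0.3988]
eef_rot: [-3.14, 0.0, 1.443]
force: [1.7, 0.5, -0.1]
grip_width: 0.0003
grip_force: 0.0
[-2.85, -3.58, 0.6] [0.006, 0.0, 0.0]
[-2.84, -3.67, 14.3] [0.006, 0.0, 0.0]
```

View pics/s3c.png

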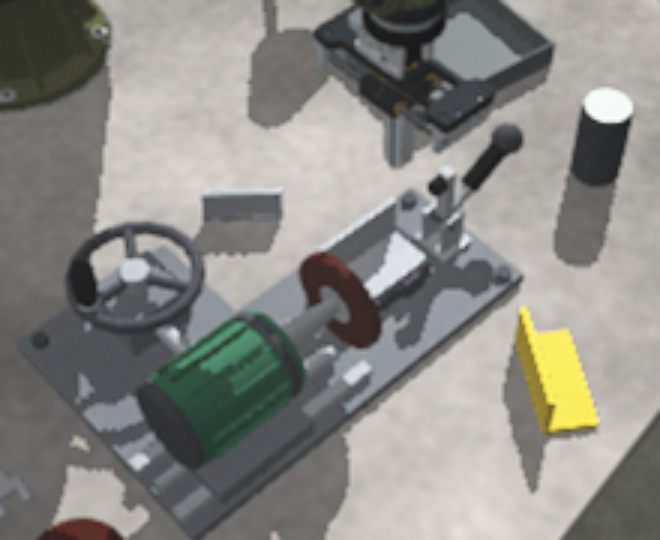

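The clamp is open: its arm stands upright and the handle leans to +y, with the ball at crop (508,138). Next I'll go above the flange and check it with the wrist camera.

```bash
python3 -m jog '[[-2.85,-3.6,0.6,0,0,0],[-2.85,-3.6,0.6,0,0,0],[-2.85,-3.6,0.6,0,0,0],[-2.85,-3.6,0.6,0,0,0]]' 100
python3 - <<'E'
from h import *
c=snap('wrist','w2.png')
for y in(.03,.09,.15):
    print([proj(c,[*fx(x,y),.095]).round(1).tolist() for x in(.005,.013)])
E
```

```text
time_s: 13.0
ee_pos: [0.5993, -0.0164, 0.3932]
eef_rot: [3.14, -0.0, 1.444]
force: [1.6, 0.3, 0.1]
grip_width: 0.0293
grip_force: 0.0
[[312.7, 268.7], [321.6, 268.7]]
[[312.6, 204.7], [322.0, 204.8]]
[[312.4, 132.7], [322.5, 132.7]]
```

View pics/w2.png

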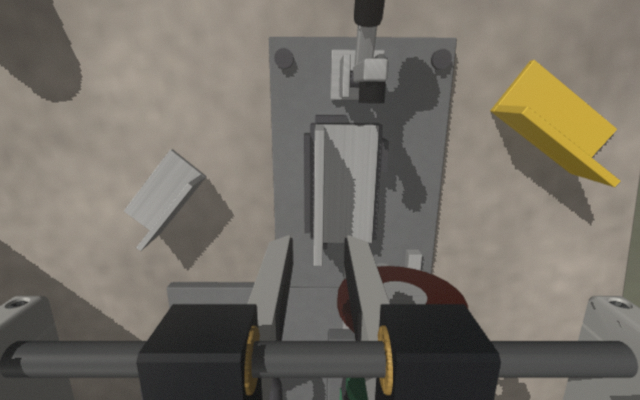

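The flange top shows at columns 314-323, rows 125-265, against a prediction of 312-322 and 133-269. That is good to a few mm, so I'll go down and grip.

```bash
python3 -m jog '[[0,-0.1,0,0,0,0],[0,-0.1,4,0,0,0],[0,-0.1,8,0,0,0],[0,-0.1,11,0,0,0],[0,-0.1,12.5,0,0,0],[0,-0.1,13.15,0,0,0],[0,-0.1,13.15,0,0,0]]' 75
python3 -m jog '[[0,0,0,0,0,0],[0,0,0,0,0,0],[0,0,0,0,0,0],[0,0,0,0,0,0],[0,0,0,0,0,0],[0,0,0,0,0,0],[0,0,0,0,0,0],[0,0,0,0,0,0]]' 0 55
```

```text
time_s: 13.75
ee_pos: [0.598, -0.0164, 0.2614]
eef_rot: [3.141, 0.0, 1.444]
force: [-0.6, -0.2, -0.0]
grip_width: 0.0705
grip_force: 0.0
time_s: 14.55
ee_pos: [0.5978, -0.0165, 0.2613]
eef_rot: [3.141, -0.0, 1.444]
force: [4.9, -0.5, 2.5]
grip_width: 0.0102
grip_force: 2.3
```

```bash
python3 -m jog '[[0,0,0,0,0,0],[0,0,0,0,0,0],[0,0,0,0,0,0],[0,0,0,0,0,0],[0,0,-0.5,0,0,0],[0,0,-1,0,0,0],[0,0,-2,0,0,0],[0,0,-3,0,0,0]]' 0 55
```

```text
time_s: 15.35
ee_pos: [0.5976, -0.0164, 0.2917]
eef_rot: [-3.141, 0.0, 1.444]
force: [0.0, -0.3, -6.4]
grip_width: 0.0074
grip_force: 55.0
```

```bash
python3 -m jog '[[0,0,-3,0,0,0],[0,0,-6,0,0,0],[0,0,-9,0,0,0],[0,0,-11,0,0,0]]' 0 55
python3 -c "
from h import *
to((.4365,.346,.402,1.30))"
```

```text
time_s: 15.75
ee_pos: [0.5974, -0.0164, 0.4043]
eef_rot: [3.139, -0.0, 1.444]
force: [0.7, 0.2, -5.7]
grip_width: 0.0077
grip_force: 55.0
[33.92, -20.54, 0.18] [0.003, -0.0, 0.144]
```

```bash
python3 -m jog '[[2,-1.2,0,0,0,0],[5.5,-3.3,0,0,0,0.03],[9,-5.4,0,0,0,0.06],[12.5,-7.6,0,0,0,0.1],[16,-9.7,0,0,0,0.144],[19.5,-11.8,0,0,0,0.144],[23,-13.9,0,0,0,0.144],[26.5,-16,0,0,0,0.144]]' 0 55
python3 -m jog '[[2.2,-2.1,0,0,0,0],[4.3,-4,0,0,0,0],[5.7,-5,0,0,0,0],[6.6,-5.6,0,0,0,0],[6.6,-5.6,0,0,0,0],[6.6,-5.6,0,0,0,0]]' 0 55
python3 - <<'E'
from h import *
to((.4365,.346,.402,1.30))
c=snap('scene','s4.png');w=snap('wrist','w4.png')
a=cv2.resize(c['img'][60:220,250:450],(600,480));b=cv2.resize(w['img'],(200,125));cv2.imwrite('pics/s4c.png',a);
cv2.imwrite('pics/w4c.png',w['img'])
E
```

```text
time_s: 16.55
ee_pos: [0.4713, 0.2679, 0.4021]
eef_rot: [3.141, -0.0, 1.3]
force: [-0.0, 1.1, -6.7]
grip_width: 0.0073
grip_force: 55.0
time_s: 17.15
ee_pos: [0.4363, 0.3446, 0.4013]
eef_rot: [3.142, 0.0, 1.3]
force: [0.1, -0.3, -6.7]
grip_width: 0.0077
grip_force: 55.0
[0.14, -0.02, -0.07] [0.0, 0.0, 0.0]
```

View pics/w4c.png

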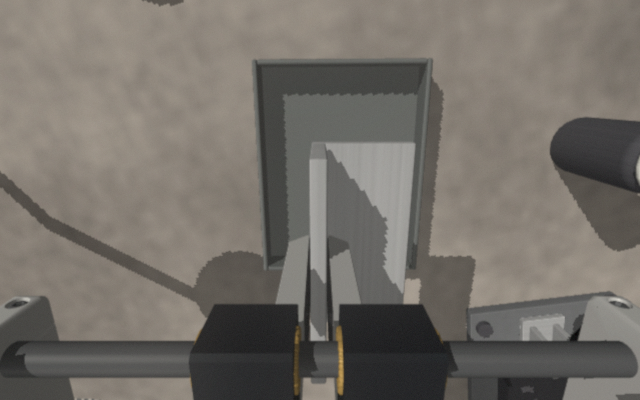

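```bash
python3 - <<'E'
from h import *
c=load('w4');P=np.array([plane(c,*q,.035)[:2] for q in[(255,61),(432,60),(413,268),(267,268)]]);print(P.round(4).tolist(),P.mean(0),np.linalg.norm(np.diff(P,axis=0),axis=1))
d=P[0]-P[3];print('yaw',np.arctan2(-d[0],d[1]))
E
```

```text
[[0.4105, 0.4705], [0.5697, 0.4271], [0.5113, 0.2197], [0.3549, 0.2632]] [0.4615965 0.3451252] [0.1650034  0.21539246 0.1623251 ]
yaw -0.26208892542394757
```

The tray corners give a centre of (0.461, 0.345) and 164 x 215 mm, consistent with the first fix. Bracket hangs level inside the outline. Lowering it now, slowly at the end.

```bash
python3 -m jog '[[0.5,0,3,0,0,0],[0.5,0,7,0,0,0],[0.5,0,11,0,0,0],[0.5,0,14,0,0,0],[0.5,0,15.5,0,0,0],[0.5,0,16.2,0,0,0],[0.5,0,16.5,0,0,0],[0.5,0,16.5,0,0,0]]' 0 55
python3 -m jog '[[0,0,0.1,0,0,0],[0,0,0.2,0,0,0],[0,0,0.3,0,0,0],[0,0,0.4,0,0,0],[0,0,0.4,0,0,0]]' 0 55
```

```text
time_s: 18.05
ee_pos: [0.4378, 0.35, 0.2372]
eef_rot: [3.141, -0.001, 1.3]
force: [-0.1, 0.2, -7.0]
grip_width: 0.0076
grip_force: 55.0
time_s: 18.55
ee_pos: [0.4374, 0.35, 0.2321]
eef_rot: [-3.142, 0.0, 1.3]
force: [-0.1, 0.4, -5.4]
grip_width: 0.0072
grip_force: 55.0
```

```bash
python3 -m jog '[[0,0,0.05,0,0,0],[0,0,0.1,0,0,0],[0,0,0.1,0,0,0]]' 0 55
python3 -m jog '[[0,0,0.05,0,0,0],[0,0,0.1,0,0,0],[0,0,0.1,0,0,0]]' 0 55
```

```text
time_s: 18.85
ee_pos: [0.4374, 0.35, 0.2314]
eef_rot: [3.142, -0.0, 1.3]
force: [-1.6, -2.3, -1.1]
grip_width: 0.0078
grip_force: 55.0
time_s: 19.15
ee_pos: [0.4374, 0.35, 0.2314]
eef_rot: [3.141, -0.0, 1.3]
force: [-7.7, -5.5, 12.4]
grip_width: 0.0077
grip_force: 55.0
```

Contact is felt: 12 N, with the weight taken up. I'll release part way and lift straight up.

```bash
python3 -m jog '[[0,0,0,0,0,0],[0,0,0,0,0,0],[0,0,0,0,0,0],[0,0,0,0,0,0],[0,0,0,0,0,0],[0,0,0,0,0,0]]' 40 10
python3 -m jog '[[0,0,-2,0,0,0],[0,0,-5,0,0,0],[0,0,-9,0,0,0],[0,0,-13,0,0,0],[0,0,-17,0,0,0],[0,0,-17,0,0,0]]' 40 10
python3 - <<'E'
from h import *
c=snap('scene','s5.png');w=snap('wrist','w5.png')
a=cv2.resize(c['img'][100:310,200:430],(550,500));b=cv2.resize(w['img'][:,200:460],(250,385));o=np.zeros((500,800,3),np.uint8);o[:,:550]=a;o[:385,550:]=b;cv2.imwrite('pics/s5c.png',o)
E
```

```text
time_s: 19.75
ee_pos: [0.4374, 0.35, 0.2301]
eef_rot: [-3.142, -0.0, 1.3]
force: [-0.5, -0.2, -0.3]
grip_width: 0.0379
grip_force: 0.0
time_s: 20.35
ee_pos: [0.4375, 0.3501, 0.4058]
eef_rot: [3.136, -0.007, 1.3]
force: [0.3, 1.3, 0.4]
grip_width: 0.0375
grip_force: 0.0
```

View pics/s5c.png

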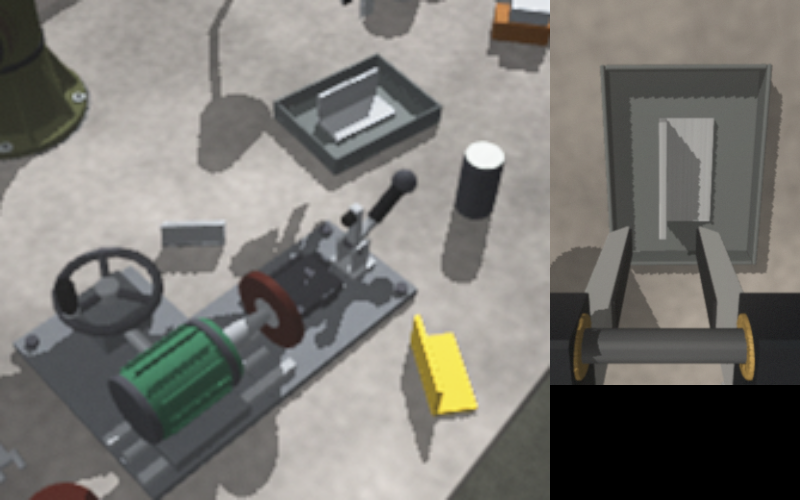

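The bracket lies flat in the tray, flange up, at crop (355,105). The clamp is open, the crank is still a quarter turn off, and the robot is clear.

```bash
python3 -c "
from station import ctrl
print(ctrl.hand_in())"
```

```text
the job is handed in; nothing more can be done
None
```

The job is handed in, with no verdict returned: the handwheel was turned to its stop and backed off a quarter turn, the clamp is thrown open, and the bracket lies flat in the tray on its wide leg, flange up, with the other things on the bench left alone.

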